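Index the sample turntable with its ratchet lever

ROBOT

A 6-joint arm with a two-finger parallel gripper is mounted at the origin on a cart in front of the work surface, level with it; the furniture and walls round the work are solid. World frame = base frame: x ahead of the robot, y to its left, z up, the work surface at z = 0. Lengths are in m, angles in rad, forces in N, time in s.
With the tool pointing down it reaches from about 0.35 to 0.775 m from the base axis. Payload 5.5 kg.
Tool frame: the origin (TCP) lies on the centre line of the jaws, within the pads' length; the fingertips stand env.nose_length ahead of it and the grasp point (between the pads) lies 11 mm behind it (env.nose_length is the distance from the TCP to the fingertips, in m); z points along the fingers, y is the direction in which the jaws open and shut (so a half turn about z gives the same grasp; the last joint's range is limited). The gripper opens to 85 mm and grips with 20 to 120 N. Pads are 22 mm wide; open, the fingers measure 114 mm over their backs; the gripper's body (76 mm by 85 mm) begins 54 mm behind the grasp point. The pads swing forward as they close: fully open they stand 13 mm farther back than shut.
Start: joints at [1.074, 0.313, 0.046, 1.304, 0, 1.431], TCP at [0.201, 0.539, 0.239] pointing down, gripper open.
Joint ranges: [-2.76, 2.76], [-0.86, 1.69], [-1.03, 1.26], [-2.2, 2.34], [-1.47, 1.5], [-3.14, 3.14]. Speed limits (rad/s): [2.57, 2.57, 3.14, 3.14, 3.14, 3.14].

INTERFACE

Orientations are given as a rotation vector (axis times angle).
In Python, from plant import env gives the robot as it stands. The module is installed in compiled form; this text tells all that it offers.
- The arm moves only by the tool play_rows, never from a script. Its argument "moves" is a list of rows, each an object of numbers: "rx", "ry", "rz": the turn, a rotation vector about the tool's x, y, z in units of pi rad (1.0 is pi rad); "x", "y", "z": the shift along the tool's x, y, z in units of 0.6 m (1.0 is 0.6 m); "grip": the opening, from -1 (shut) to 1 (fully open). A call has 1 to 10 rows; each row is the pose to reach, as a shift and turn from the pose commanded when the call began, along the tool's axes at that moment, turning the shorter way round; what a row does not reach only later rows make up. A row lasts 1/10 s, in which the tool goes at most 50 mm and 8.59 degrees, less where a joint would pass 70% of its speed; a pose out of reach is approached as far as the arm can. A call with a number of a shift or a turn outside -1 to 1 is refused whole. A call with a gripper value outside its range is refused whole. The fingers move at their own pace and stop on an object; "squeeze" is the grip in N (left out, the last holds). Time passes only in rows, so rows that repeat a pose let the fingers close. It gives the time, the measured TCP pose, the force and the opening at its end, in the units of the state.
- env.get_state(): the state, without advancing time (a new reading comes with each control period).
- env.camera(name): name is "side" or "top" or "wrist"; returns a dict with "image" (420x560x3 uint8, red, green, blue), "depth" (420x560 float32, m along the optical axis (not along the pixel's ray), 0 where there is no reading), "camera_matrix" (3x3 intrinsics, pixels), "camera_from_world" (4x4, takes a point from world to camera coordinates). Camera axes: x right, y up, looking along -z (the intrinsics and any distortion apply to the point x, -y, -z); pixel columns grow to the right and rows downward; lengths in m; the calibration is good to about 2 mm. A picture is of the moment at which its call begins.
- env.sign_off(): hands the job in, once; it reports no verdict.
The state is a dict: "t": time; "joints": joint angles; "dq": joint speeds; "joint_torque": joint torques, N m; "position": TCP position; "eef_rot": TCP orientation; "force": force on the tool from outside, world axes, zero at the start; "ft_torque": the same for the moment, N m; "width": opening from 0.0 (shut) to 1.0 (fully open).
Only numpy, scipy, OpenCV 4.12 (cv2) and the standard library are available. Lean on these libraries where they do the work, as an engineer would, in place of code of your own. Each camera call takes 0.05 s, during which the arm holds its last target.

TASK

Bring the brass weight that stands on the sample turntable round to the turntable's pointer by swinging the ratchet lever fully back and forth by its upright black handle, one notch a stroke, and let go of the lever when the weight is at the pointer. The wheel only turns one way, so do not go past. Do not touch the turntable or the weight themselves.

Things in the scene. Friction and masses are not known exactly. Their poses are not given: they have to be found in the camera images.
- turntable: Aluminium turntable, deck 140 mm across with eight compartments 45 degrees apart (centres 50 mm from the axis, walls 6 mm high), on a toothed ratchet wheel of 172 mm. Origin on the upright turning axis at deck level, 42 mm above the bench. Turns counterclockwise seen from above, one compartment per lever stroke, never back. Carries the weight, three vials 56 mm high.
- check_weight: The brass weight on the turntable: a round body 25 mm across with a knob on top, 30 mm high; origin at the centre of its underside. It stands in a compartment two, three or four notches before the pointer. (The smaller brass weight on the bench is not meant.)
- station (a point): The place at the pointer: the point on the deck 50 mm from the axis, straight inward of the tip of the fixed dark steel pointer (a wedge 20 mm wide, 51 mm above the bench) that stands on the base plate at the rim, on the side near the robot and to its right. Level with the deck, 42 mm above the bench.
- lever_grip (a point): Middle of the lever's upright round black handle, 22 mm across, straight from 60 to 104 mm above the bench, top 116 mm; this point is 86 mm above the bench. It stands on a flat arm (top 20 mm above the bench), 140 mm from the turntable's axis, and swings round that axis at constant height. It may turn between the fingers. Moving it takes under 5 N.
- ratchet_lever (a joint): Lever angle about the turntable's axis, rad, counterclockwise seen from above: 0 back stop, 1.10 forward stop; starts forward of 0.4, stays where left. Drawn back below 0.15 its pawl drops behind the next tooth; going forward it takes the wheel along from 0.21 and has gained one notch at 1.00, at the stop up to 6 degrees more. Drawing back does not turn the wheel back past the notch.
Not all that is in view belongs to the job. What is shaped like the check_weight but purple is not meant.

How it is judged:
By the outcome, as a careful person would: the job done as asked, in the order asked, and still so for the second after the job is handed in, with the robot touching nothing.
It also fails if it takes over 54 s, if anything falls off the work surface, if the arm or the gripper's body presses on something with over 40 N, if the wrist force passes 120 N, or if a joint passes its speed limit or range.

## Working session

There is one attempt and no reset: what is moved stays moved. The work goes in short steps, Python scripts to look and compute and a tool call to move; the robot and the scene stay as the last step left them, time stands still between calls to the robot, and variables do not carry over. Pictures are saved under pics/ and viewed, and the job is handed in when it is done.

Besides the shell and the picture viewer there is one more tool, called after ">>>" as name(argument=value, ...), one argument or row to a line, values as JSON. play_rows: Moves the arm, as the interface text tells. Its arguments: {"type":"object","properties":{"moves":{"type":"array","items":{"type":"object","properties":{"rx":{"type":"number","minimum":-1,"maximum":1},"ry":{"type":"number","minimum":-1,"maximum":1},"rz":{"type":"number","minimum":-1,"maximum":1},"x":{"type":"number","minimum":-1,"maximum":1},"y":{"type":"number","minimum":-1,"maximum":1},"z":{"type":"number","minimum":-1,"maximum":1},"grip":{"type":"number"}}}},"squeeze":{"type":"number"}},"required":["moves"]}

```bash
mkdir -p pics; cat > h.py <<'E'
import numpy as np,cv2
from plant import env
def shot(n,f):
    c=env.camera(n); cv2.imwrite('pics/'+f,c['image'][:,:,::-1]); np.savez('pics/'+f[:-4]+'.npz',**c); return c
def world(c,u,v,z=None,r=2):
    K=c['camera_matrix'];T=np.linalg.inv(c['camera_from_world'])
    d=np.array([(u-K[0,2])/K[0,0],-(v-K[1,2])/K[1,1],-1.])
    if z is None:
        p=c['depth'][int(v)-r:int(v)+r+1,int(u)-r:int(u)+r+1];dd=np.median(p[p>0]);
        return (T@np.r_[d*dd,1])[:3]
    o=T[:3,3];w=T[:3,:3]@d
    return o+w*(z-o[2])/w[2]
E
python3 - <<'E'
from h import *
print(env.nose_length,env.get_state())
for n in('top','side','wrist'):
    c=shot(n,n+'0.png')
E
```

```text
0.008 {'t': 0.0, 'joints': array([1.07441219e+00, 3.14005287e-01, 4.49474312e-02, 1.30360452e+00,
       1.01486228e-06, 1.43120343e+00]), 'dq': array([ 0.00115335, -0.00066945, -0.00075947, -0.001867  , -0.0001392 ,
        0.00059009]), 'joint_torque': array([-1.77480988e-04, -4.80624139e+01,  2.98535961e+01,  1.93400227e-02,
       -1.96707265e-04, -5.10401236e-06]), 'position': array([0.20058775, 0.53832991, 0.23839319]), 'eef_rot': array([-5.57374464e-01, -3.09115817e+00,  2.78321194e-03]), 'force': array([0.19937894, 0.49325699, 0.00582152]), 'ft_torque': array([ 0.04288401, -0.03118224,  0.00247485]), 'width': 1.0011014531974312}
```

View pics/top0.png

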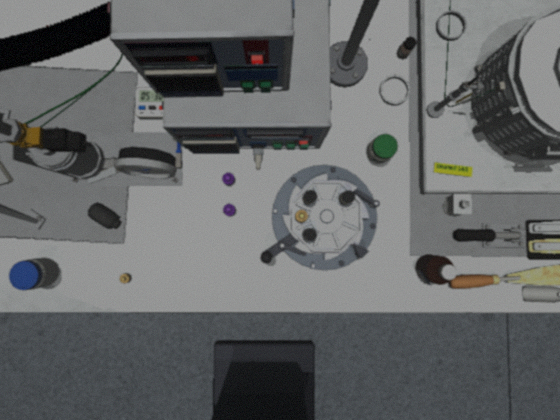

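View pics/side0.png

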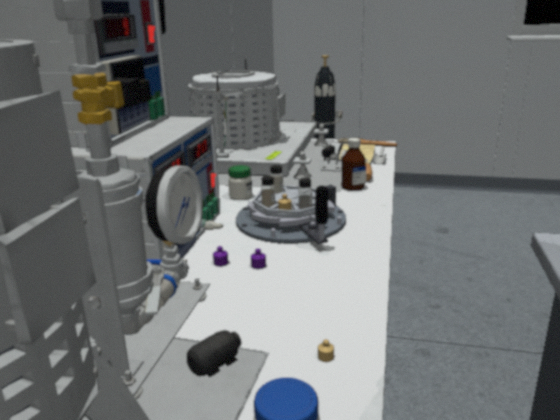

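View pics/wrist0.png

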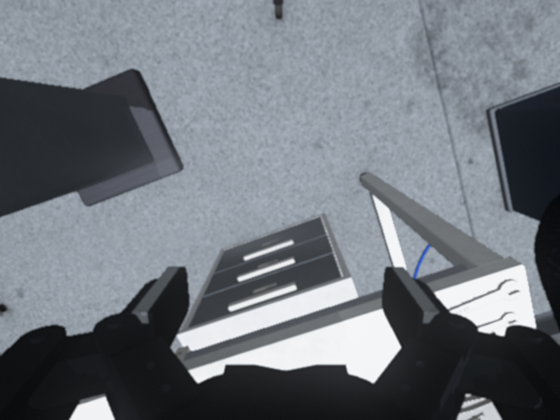

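```bash
python3 - <<'E'
from h import *
c=np.load('pics/top0.npz')
im=c['image'][150:285,235:405,::-1]
cv2.imwrite('pics/top0c.png',cv2.resize(im,None,fx=4.4,fy=4.4,interpolation=cv2.INTER_CUBIC))
print(np.linalg.inv(c['camera_from_world']).round(3),c['camera_matrix'])
for n,u,v,z in[('axis',326,216,.042),('brass',302,216,None),('handle',267,257,.116),('handle',267,257,None),('edge',300,312,0),('bigbox',250,147,None),('cartbox',265,345,None),('rimR',375,215,None)]:print(n,world(c,u,v,z))
E
```

```text
[[ 0.002  0.998 -0.069  0.56 ]
 [-1.     0.003  0.011 -0.037]
 [ 0.011  0.069  0.998  0.927]
 [ 0.     0.     0.     1.   ]] [[450.60100545   0.         279.24567008]
 [  0.         450.60100545 201.57694555]
 [  0.           0.           1.        ]]
axis [ 0.59356584 -0.13896989  0.042     ]
brass [ 0.59235237 -0.08994069  0.07101493]
handle [ 0.51716453 -0.02443982  0.116     ]
handle [ 0.51712983 -0.02442981  0.11534984]
edge [ 0.4001812  -0.09005888  0.        ]
bigbox [0.73398153 0.01245399 0.02154691]
cartbox [ 0.16385114 -0.00609153 -0.70043465]
rimR [ 0.59705303 -0.24261669  0.01077526]
```

View pics/top0c.png

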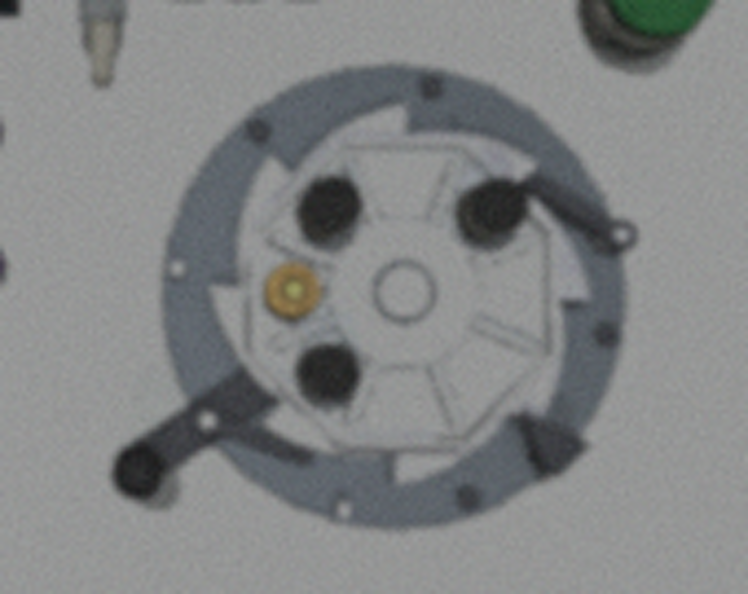

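```bash
python3 - <<'E'
from h import *
c=np.load('pics/top0.npz')
K=c['camera_matrix'];T=np.linalg.inv(c['camera_from_world']);d=c['depth']
v,u=np.mgrid[:420,:560]
P=np.stack([(u-K[0,2])/K[0,0]*d,-(v-K[1,2])/K[1,1]*d,-d,np.ones_like(d)],-1)@T.T
z=np.where(d>0,P[...,2],-9)
for x in np.arange(.86,.36,-.04):
    r=[]
    for y in np.arange(.5,-.36,-.04):
        m=(abs(P[...,0]-x)<.02)&(abs(P[...,1]-y)<.02)&(d>0); r.append('%4d'%(1000*z[m].max()) if m.any() else '   .')
    print('%.2f'%x,' '.join(r))
print(' '.join('%.2f'%y for y in np.arange(.5,-.36,-.04)))
# crop coords ->full
f=lambda a,b:(235+(a+.5)/4.4-.5,150+(b+.5)/4.4-.5)
A=world(c,*f(405,292),.042)
m=(z>.009-.004)&(z<.016)&(np.hypot(P[...,0]-A[0],P[...,1]-A[1])<.13)
q=P[m][:,:2];print('axis',A,'plate',cv2.minEnclosingCircle(q.astype(np.float32)))
H=world(c,*f(140,470),.116);W=world(c,*f(293,290),.072)
PT=world(c,*f(515,418),.051);PB=world(c,*f(568,472),.051);P2=world(c,*f(585,445),.051);P3=world(c,*f(543,475),.051)
for n,p in dict(H=H,W=W,tip=PT,P2=P2,P3=P3).items():
    e=p-A;print(n,p.round(4),np.hypot(*e[:2]).round(4),np.degrees(np.arctan2(e[1],e[0])).round(1))
for n,a in dict(v1=(328,370),v2=(328,207),v3=(490,208)).items():
    p=world(c,*f(*a),.098);e=p-A;print(n,p.round(4),np.hypot(*e[:2]).round(4),np.degrees(np.arctan2(e[1],e[0])).round(1))
E
```

```text
0.86    6    8    7   11   52   44   22   24   20    .    .    .    .    .  206  207  205   26   25   13   15   65
0.82   14   13   17   11   77    7   23   24   26  422  421  421  421  421  421  206  205    5    6   13   14  252
0.78   14   36   19  100   76   22   20   21   21  423  422  422  423  421  421  206  205    5    5    5    7  253
0.74    9    .    .  104  230  233   22   21   31  207  208  207  206  207  206  208  206    6   72   71    6   65
0.70   50    8    7  247  343  390  325  321  204  194  114  118  117   52   11   15   16   14   70   70    7   65
0.66   43    7    7  245  317  344  325  321  205  200    7   35    5    5   36   82   52   80   36    5    5   65
0.62   71   99    6    7   40   41   28    5    5    5    5   34    5   27   61  102   55  102   52   39    5   61
0.58    8   97   13    8   38   44   41    5    6    5    6   23    6   14   63  102   55   53   51   17    6    6
0.54    9    8    8    7    8    7    7    5    5    5    7    5    4  118   47  103   51   55   55   10    6    6
0.50    5   85   87   86    5    5    6    5    6    5    5    6 
[... 264 characters left out ...]
    5    6    5
0.38    .    .    .    .    .    .   -1    0    0    0   -1    0   -1    0   -1   -1   -1   -1   -1   -1   -1   -1
0.50 0.46 0.42 0.38 0.34 0.30 0.26 0.22 0.18 0.14 0.10 0.06 0.02 -0.02 -0.06 -0.10 -0.14 -0.18 -0.22 -0.26 -0.30 -0.34
axis [ 0.59361417 -0.14026803  0.042     ] plate ((0.5938186645507812, -0.13875390589237213), 0.12822964787483215)
H [ 0.5182 -0.0234  0.116 ] 0.1391 122.8
W [ 0.5932 -0.0884  0.072 ] 0.0519 90.4
tip [ 0.5379 -0.1875  0.051 ] 0.0731 -139.7
P2 [ 0.5261 -0.2183  0.051 ] 0.1032 -130.9
P3 [ 0.5129 -0.1996  0.051 ] 0.1002 -143.7
v1 [ 0.5589 -0.1014  0.098 ] 0.0521 131.8
v2 [ 0.6271 -0.1015  0.098 ] 0.0512 49.1
v3 [ 0.6269 -0.1697  0.098 ] 0.0444 -41.4
```

```bash
python3 - <<'E'
from h import *
from scipy.spatial.transform import Rotation as R
s=env.get_state();r=R.from_rotvec(s['eef_rot']).as_matrix();print(r.round(3))
c=np.load('pics/wrist0.npz');T=np.linalg.inv(c['camera_from_world'])
print('cam in tool',r.T@(T[:3,3]-s['position']), 'view dir tool',r.T@-T[:3,2])
c=np.load('pics/top0.npz')
cv2.imwrite('pics/top0d.png',cv2.resize(c['image'][:,100:400,::-1][0:290],None,fx=2,fy=2))
E
```

```text
[[-0.937  0.349 -0.001]
 [ 0.349  0.937 -0.001]
 [ 0.    -0.001 -1.   ]]
cam in tool [ 0.07142044 -0.00051756 -0.13474739] view dir tool [-2.76671851e-01 -6.95862332e-04  9.60964205e-01]
```

View pics/top0d.png

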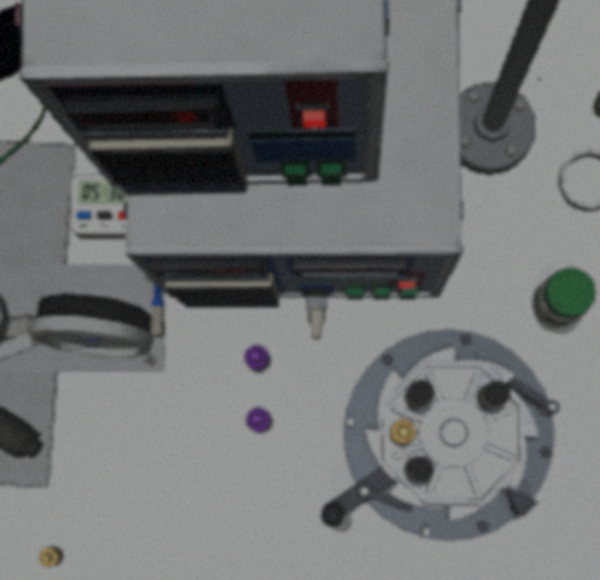

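>>> play_rows(
  moves=[
    {"x":-0.082,"y":-0.069,"z":0,"rz":0.025,"grip":1},
    {"x":-0.145,"y":-0.122,"z":0,"rz":0.05},
    {"x":-0.2,"y":-0.17,"z":0.01,"rz":0.075},
    {"x":-0.26,"y":-0.22,"z":0.02,"rz":0.1},
    {"x":-0.32,"y":-0.27,"z":0.03,"rz":0.125},
    {"x":-0.38,"y":-0.32,"z":0.04,"rz":0.15},
    {"x":-0.44,"y":-0.37,"z":0.05,"rz":0.175},
    {"x":-0.5,"y":-0.42,"z":0.06,"rz":0.2},
    {"x":-0.56,"y":-0.47,"z":0.07,"rz":0.225},
    {"x":-0.62,"y":-0.52,"z":0.08,"rz":0.25},
  ],
)

```text
invalid input at $.moves[0]: expected keys rx, ry, rz, x, y, z, grip
```

```bash
cat >> h.py <<'E'
from scipy.spatial.transform import Rotation as R
def st():
    s=env.get_state();r=R.from_rotvec(s['eef_rot']).as_matrix()
    print('t',round(s['t'],2),'p',s['position'].round(4),'yang',np.degrees(np.arctan2(r[1,1],r[0,1])).round(2),'F',s['force'].round(1),'w',round(s['width'],3),'tilt',r[:,2].round(3));return s,r
def to(w,off=None):
    s,r=st();print('units',(r.T@(np.array(w)-s['position'])/.6).round(4))
E
python3 -c "
from h import *
to([.5175,-.024,.16])"
```

```text
t 0.15 p [0.2006 0.5385 0.2386] yang 69.56 F [-0.2  0.3  0.6] w 1.001 tilt [-0.001 -0.001 -1.   ]
units [-0.8222 -0.6939  0.1318]
```

All keys are needed in every row.

>>> play_rows(
  moves=[
    {"x":-0.06,"y":-0.05,"z":0,"rx":0,"ry":0,"rz":0.025,"grip":1},
    {"x":-0.12,"y":-0.1,"z":0,"rx":0,"ry":0,"rz":0.05,"grip":1},
    {"x":-0.18,"y":-0.15,"z":0.01,"rx":0,"ry":0,"rz":0.075,"grip":1},
    {"x":-0.24,"y":-0.2,"z":0.02,"rx":0,"ry":0,"rz":0.1,"grip":1},
    {"x":-0.3,"y":-0.25,"z":0.03,"rx":0,"ry":0,"rz":0.125,"grip":1},
    {"x":-0.36,"y":-0.3,"z":0.04,"rx":0,"ry":0,"rz":0.15,"grip":1},
    {"x":-0.42,"y":-0.35,"z":0.05,"rx":0,"ry":0,"rz":0.175,"grip":1},
    {"x":-0.48,"y":-0.4,"z":0.06,"rx":0,"ry":0,"rz":0.2,"grip":1},
    {"x":-0.54,"y":-0.45,"z":0.07,"rx":0,"ry":0,"rz":0.225,"grip":1},
    {"x":-0.6,"y":-0.5,"z":0.08,"rx":0,"ry":0,"rz":0.25,"grip":1},
  ],
)

```text
t: 1.15
position: [0.4339, 0.1302, 0.1911]
eef_rot: [1.703, 2.64, 0.001]
force: [0.8, 0.5, -0.4]
width: 1.002
```

```bash
python3 -c "
from h import *
to([.5175,-.024,.17])"
```

```text
t 1.15 p [0.4339 0.1302 0.1911] yang 24.37 F [ 0.8  0.5 -0.4] w 1.002 tilt [ 0.  0. -1.]
units [-0.2915  0.0209  0.0351]
```

>>> play_rows(
  moves=[
    {"x":-0.08,"y":0.005,"z":0.01,"rx":0,"ry":0,"rz":0,"grip":1},
    {"x":-0.16,"y":0.01,"z":0.02,"rx":0,"ry":0,"rz":0,"grip":1},
    {"x":-0.23,"y":0.015,"z":0.03,"rx":0,"ry":0,"rz":0,"grip":1},
    {"x":-0.28,"y":0.02,"z":0.035,"rx":0,"ry":0,"rz":0,"grip":1},
    {"x":-0.28,"y":0.02,"z":0.035,"rx":0,"ry":0,"rz":0,"grip":1},
    {"x":-0.28,"y":0.02,"z":0.035,"rx":0,"ry":0,"rz":0,"grip":1},
  ],
)

```text
t: 1.75
position: [0.5138, -0.0163, 0.1697]
eef_rot: [-1.7, -2.64, 0.0]
force: [-0.3, 0.4, 0.4]
width: 0.999
```

```bash
python3 -c "
from h import *
to([.5175,-.024,.075])
shot('wrist','wrist1.png')"
```

```text
t 1.75 p [ 0.5138 -0.0163  0.1697] yang 24.45 F [-0.3  0.4  0.4] w 0.999 tilt [-0.002  0.001 -1.   ]
units [-0.0144  0.0005  0.1578]
```

View pics/wrist1.png

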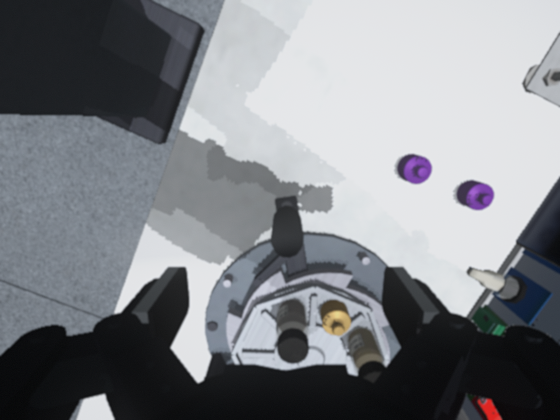

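>>> play_rows(
  moves=[
    {"x":-0.014,"y":0,"z":0.0,"rx":0,"ry":0,"rz":0,"grip":1},
    {"x":-0.014,"y":0,"z":0.05,"rx":0,"ry":0,"rz":0,"grip":1},
    {"x":-0.014,"y":0,"z":0.1,"rx":0,"ry":0,"rz":0,"grip":1},
    {"x":-0.014,"y":0,"z":0.15,"rx":0,"ry":0,"rz":0,"grip":1},
    {"x":-0.014,"y":0,"z":0.158,"rx":0,"ry":0,"rz":0,"grip":1},
    {"x":-0.014,"y":0,"z":0.158,"rx":0,"ry":0,"rz":0,"grip":1},
  ],
)

```text
t: 2.4
position: [0.5168, -0.0228, 0.0752]
eef_rot: [-1.696, -2.643, 0.001]
force: [0.3, -0.6, 0.5]
width: 1.001
```

```bash
python3 -c "
from h import *
st()
shot('wrist','wrist2.png')"
```

```text
t 2.4 p [ 0.5168 -0.0228  0.0752] yang 24.62 F [ 0.3 -0.6  0.5] w 1.001 tilt [-0.002  0.    -1.   ]
```

View pics/wrist2.png

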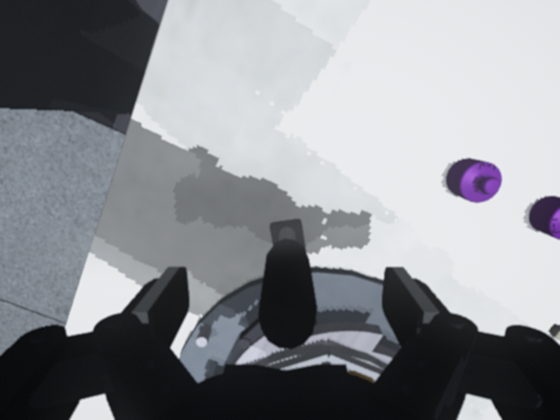

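>>> play_rows(
  moves=[
    {"x":0,"y":0,"z":0,"rx":0,"ry":0,"rz":0,"grip":-1},
    {"x":0,"y":0,"z":0,"rx":0,"ry":0,"rz":0,"grip":-1},
    {"x":0,"y":0,"z":0,"rx":0,"ry":0,"rz":0,"grip":-1},
    {"x":0,"y":0,"z":0,"rx":0,"ry":0,"rz":0,"grip":-1},
    {"x":0,"y":0,"z":0,"rx":0,"ry":0,"rz":0,"grip":-1},
    {"x":0,"y":0,"z":0,"rx":0,"ry":0,"rz":0,"grip":-1},
    {"x":0,"y":0,"z":0,"rx":0,"ry":0,"rz":0,"grip":-1},
    {"x":0,"y":0,"z":0,"rx":0,"ry":0,"rz":0,"grip":-1},
  ],
  squeeze=30,
)

```text
t: 3.25
position: [0.518, -0.0236, 0.0761]
eef_rot: [1.698, 2.642, 0.001]
force: [-0.9, -0.3, 6.1]
width: 0.245
```

```bash
python3 - <<'E'
from h import *
s,r=st()
A=np.array([.5937,-.1395]);e=s['position'][:2]-A;ph=np.degrees(np.arctan2(e[1],e[0]));print(ph,np.hypot(*e))
for d in (-6,-12,-18,-23,-28,-33,-38,-43,-48):
    a=np.radians(ph+d);w=A+.14*np.array([np.cos(a),np.sin(a)])
    print(d,w.round(3),(r.T@np.r_[w-s['position'][:2],0]/.6).round(3))
E
```

```text
t 3.25 p [ 0.518  -0.0236  0.0761] yang 24.55 F [-0.9 -0.3  6.1] w 0.245 tilt [ 0.001 -0.    -1.   ]
123.14605372781845 0.138483805684941
-6 [ 0.53  -0.015] [0.005 0.024 0.   ]
-12 [ 0.543 -0.009] [0.005 0.048 0.   ]
-18 [ 0.557 -0.004] [0.002 0.073 0.   ]
-23 [ 0.569 -0.002] [-0.002  0.093  0.   ]
-28 [ 0.581 -0.   ] [-0.008  0.112  0.   ]
-33 [0.593 0.   ] [-0.016  0.131  0.   ]
-38 [ 0.606 -0.   ] [-0.025  0.149  0.   ]
-43 [ 0.618 -0.002] [-0.036  0.166  0.   ]
-48 [ 0.63  -0.004] [-0.048  0.183  0.   ]
```

>>> play_rows(
  moves=[
    {"x":0.004,"y":0.024,"z":0,"rx":0,"ry":0,"rz":0,"grip":-1},
    {"x":0.004,"y":0.048,"z":0,"rx":0,"ry":0,"rz":0,"grip":-1},
    {"x":0.002,"y":0.073,"z":0,"rx":0,"ry":0,"rz":0,"grip":-1},
    {"x":-0.002,"y":0.093,"z":0,"rx":0,"ry":0,"rz":0,"grip":-1},
    {"x":-0.005,"y":0.102,"z":0,"rx":0,"ry":0,"rz":0,"grip":-1},
    {"x":-0.005,"y":0.102,"z":0,"rx":0,"ry":0,"rz":0,"grip":-1},
  ],
)

```text
t: 3.85
position: [0.5748, -0.0002, 0.0757]
eef_rot: [-1.698, -2.642, -0.001]
force: [-2.7, 2.1, 6.3]
width: 0.246
```

```bash
cat > n.py <<'E'
from h import *
import sys
s,r=st()
A=np.array([.5937,-.1395]);e=s['position'][:2]-A;ph=np.degrees(np.arctan2(e[1],e[0]));print(ph,np.hypot(*e))
for d in map(float,sys.argv[1:]):
    a=np.radians(d);w=A+.139*np.array([np.cos(a),np.sin(a)])
    print(d,w.round(3),(r.T@np.r_[w-s['position'][:2],0]/.6).round(3))
E
python3 n.py 95 92 89 86 83 80 77
```

```text
t 3.85 p [ 5.748e-01 -2.000e-04  7.570e-02] yang 24.54 F [-2.7  2.1  6.3] w 0.246 tilt [-0.     0.001 -1.   ]
97.73788313588312 0.1405684490543143
95.0 [ 0.582 -0.001] [-0.006  0.01  -0.   ]
92.0 [ 0.589 -0.001] [-0.01   0.021 -0.   ]
89.0 [ 0.596 -0.001] [-0.015  0.032 -0.   ]
86.0 [ 0.603 -0.001] [-0.021  0.043 -0.   ]
83.0 [ 0.611 -0.002] [-0.027  0.053 -0.   ]
80.0 [ 0.618 -0.003] [-0.033  0.064 -0.   ]
77.0 [ 0.625 -0.004] [-0.041  0.073 -0.   ]
```

>>> play_rows(
  moves=[
    {"x":-0.006,"y":0.01,"z":0,"rx":0,"ry":0,"rz":0,"grip":-1},
    {"x":-0.01,"y":0.021,"z":0,"rx":0,"ry":0,"rz":0,"grip":-1},
    {"x":-0.01,"y":0.021,"z":0,"rx":0,"ry":0,"rz":0,"grip":-1},
  ],
)

```text
t: 4.15
position: [0.5873, 0.0002, 0.0757]
eef_rot: [-1.696, -2.64, -0.001]
force: [-6.0, 4.3, 8.7]
width: 0.253
```

```bash
python3 n.py 89 86 83 80 77
```

```text
t 4.15 p [5.873e-01 2.000e-04 7.570e-02] yang 24.56 F [-6.   4.3  8.7] w 0.253 tilt [-0.003  0.002 -1.   ]
92.62630751181486 0.13982231761897043
89.0 [ 0.596 -0.001] [-0.007  0.013 -0.   ]
86.0 [ 0.603 -0.001] [-0.013  0.024 -0.   ]
83.0 [ 0.611 -0.002] [-0.019  0.034 -0.   ]
80.0 [ 0.618 -0.003] [-0.025  0.044 -0.   ]
77.0 [ 0.625 -0.004] [-0.033  0.054 -0.   ]
```

>>> play_rows(
  moves=[
    {"x":-0.007,"y":0.013,"z":0,"rx":0,"ry":0,"rz":0,"grip":-1},
    {"x":-0.007,"y":0.013,"z":0,"rx":0,"ry":0,"rz":0,"grip":-1},
  ],
)

```text
t: 4.35
position: [0.5873, 0.0004, 0.0753]
eef_rot: [-1.688, -2.629, 0.012]
force: [-29.3, 4.4, 27.7]
width: 0.248
```

```bash
python3 n.py  86 83 80 77;python3 -c "
from h import *
shot('wrist','wrist3.png');shot('top','top3.png')"
```

```text
t 4.35 p [5.873e-01 4.000e-04 7.530e-02] yang 24.59 F [-29.3   4.4  27.7] w 0.248 tilt [-0.019  0.003 -1.   ]
92.61086194593258 0.13999973978946673
86.0 [ 0.603 -0.001] [-0.013  0.024 -0.001]
83.0 [ 0.611 -0.002] [-0.019  0.034 -0.001]
80.0 [ 0.618 -0.003] [-0.026  0.044 -0.001]
77.0 [ 0.625 -0.004] [-0.033  0.054 -0.001]
```

View pics/wrist3.png

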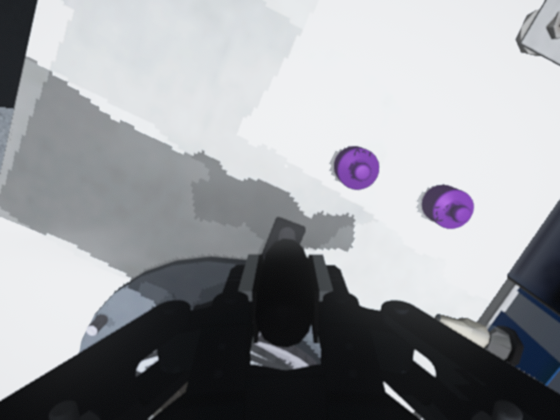

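```bash
cat > arc.py <<'E'
from h import *
import sys
# argv: commanded angle, targets  (commanded orientation yang 24.55)
A=np.array([.5937,-.1395]);y=np.radians(24.55)
ey=np.array([np.cos(y),np.sin(y)]);ex=np.array([-ey[1],ey[0]])
P=lambda d:A+.1395*np.array([np.cos(np.radians(d)),np.sin(np.radians(d))])
a=[float(v) for v in sys.argv[1:]]
for d in a[1:]:
    w=(P(d)-P(a[0]))/.6;print(d,round(ex@w,3),round(ey@w,3))
E
python3 arc.py 89 93 97 102 107 112 117 122 127 132 137; echo;python3 arc.py 137 141 145 148 151 153 155
```

```text
93.0 0.006 -0.015
97.0 0.012 -0.03
102.0 0.017 -0.05
107.0 0.021 -0.07
112.0 0.023 -0.09
117.0 0.023 -0.11
122.0 0.021 -0.13
127.0 0.017 -0.15
132.0 0.012 -0.17
137.0 0.005 -0.189

141.0 -0.007 -0.015
145.0 -0.014 -0.029
148.0 -0.021 -0.039
151.0 -0.028 -0.049
153.0 -0.033 -0.056
155.0 -0.038 -0.062
```

>>> play_rows(
  moves=[
    {"x":0.006,"y":-0.015,"z":0,"rx":0,"ry":0,"rz":0,"grip":-1},
    {"x":0.012,"y":-0.03,"z":0,"rx":0,"ry":0,"rz":0,"grip":-1},
    {"x":0.017,"y":-0.05,"z":0,"rx":0,"ry":0,"rz":0,"grip":-1},
    {"x":0.021,"y":-0.07,"z":0,"rx":0,"ry":0,"rz":0,"grip":-1},
    {"x":0.023,"y":-0.09,"z":0,"rx":0,"ry":0,"rz":0,"grip":-1},
    {"x":0.023,"y":-0.11,"z":0,"rx":0,"ry":0,"rz":0,"grip":-1},
    {"x":0.021,"y":-0.13,"z":0,"rx":0,"ry":0,"rz":0,"grip":-1},
    {"x":0.017,"y":-0.15,"z":0,"rx":0,"ry":0,"rz":0,"grip":-1},
    {"x":0.012,"y":-0.17,"z":0,"rx":0,"ry":0,"rz":0,"grip":-1},
    {"x":0.005,"y":-0.189,"z":0,"rx":0,"ry":0,"rz":0,"grip":-1},
  ],
)

```text
t: 5.45
position: [0.4928, -0.0455, 0.0756]
eef_rot: [-1.696, -2.644, -0.003]
force: [2.0, 5.1, 1.6]
width: 0.249
```

>>> play_rows(
  moves=[
    {"x":-0.007,"y":-0.015,"z":0,"rx":0,"ry":0,"rz":0,"grip":-1},
    {"x":-0.014,"y":-0.029,"z":0,"rx":0,"ry":0,"rz":0,"grip":-1},
    {"x":-0.021,"y":-0.039,"z":0,"rx":0,"ry":0,"rz":0,"grip":-1},
    {"x":-0.028,"y":-0.049,"z":0,"rx":0,"ry":0,"rz":0,"grip":-1},
    {"x":-0.033,"y":-0.056,"z":0,"rx":0,"ry":0,"rz":0,"grip":-1},
    {"x":-0.033,"y":-0.056,"z":0,"rx":0,"ry":0,"rz":0,"grip":-1},
  ],
)

```text
t: 6.05
position: [0.4702, -0.0787, 0.0755]
eef_rot: [-1.7, -2.642, 0.001]
force: [0.1, 1.8, 4.5]
width: 0.249
```

```bash
python3 n.py 153 155 156; python3 -c "
from h import *
c=shot('top','top4.png');cv2.imwrite('pics/top4c.png',cv2.resize(c['image'][150:285,235:405,::-1],None,fx=4.4,fy=4.4,interpolation=cv2.INTER_CUBIC))"
```

```text
t 6.05 p [ 0.4702 -0.0787  0.0755] yang 24.49 F [0.1 1.8 4.5] w 0.249 tilt [-0.001 -0.    -1.   ]
153.7985736944607 0.13768945428988136
153.0 [ 0.47  -0.076] [ 0.004  0.001 -0.   ]
155.0 [ 0.468 -0.081] [-0.001 -0.005  0.   ]
156.0 [ 0.467 -0.083] [-0.004 -0.008  0.   ]
```

View pics/top4c.png

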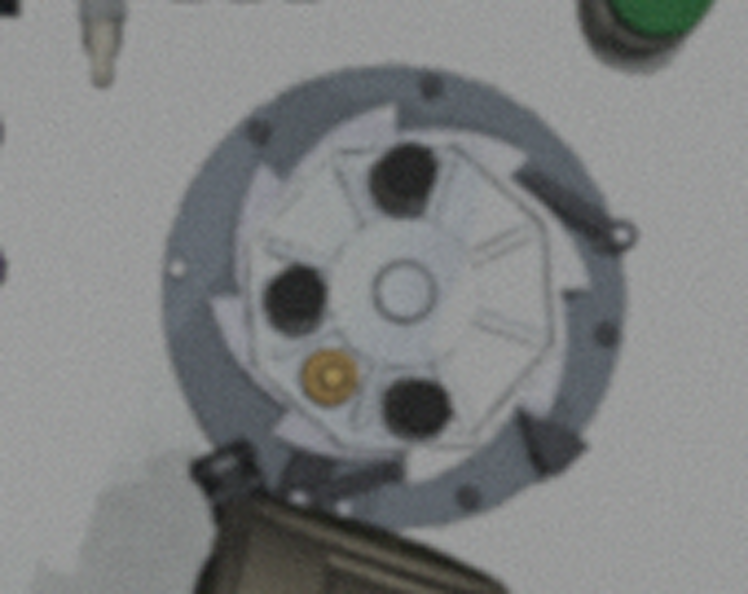

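```bash
python3 arc.py 153 149 144 138 132 126 120 114 108 102 98; echo;python3 arc.py 98 95 93;echo; python3 arc.py 93 96 100 105 110 115 120 125 130 135 140;echo; python3 arc.py 140 144 147 150 152 153.5
```

```text
149.0 0.01 0.013
144.0 0.02 0.03
138.0 0.031 0.052
132.0 0.04 0.075
126.0 0.046 0.098
120.0 0.049 0.122
114.0 0.05 0.147
108.0 0.049 0.171
102.0 0.045 0.195
98.0 0.041 0.211

95.0 -0.004 0.012
93.0 -0.007 0.019

96.0 0.004 -0.011
100.0 0.009 -0.027
105.0 0.013 -0.047
110.0 0.016 -0.067
115.0 0.016 -0.087
120.0 0.015 -0.107
125.0 0.012 -0.128
130.0 0.008 -0.147
135.0 0.002 -0.167
140.0 -0.006 -0.185

144.0 -0.007 -0.014
147.0 -0.014 -0.025
150.0 -0.021 -0.035
152.0 -0.025 -0.041
153.5 -0.029 -0.046
```

>>> play_rows(
  moves=[
    {"x":0.01,"y":0.013,"z":0,"rx":0,"ry":0,"rz":0,"grip":-1},
    {"x":0.02,"y":0.03,"z":0,"rx":0,"ry":0,"rz":0,"grip":-1},
    {"x":0.031,"y":0.052,"z":0,"rx":0,"ry":0,"rz":0,"grip":-1},
    {"x":0.04,"y":0.075,"z":0,"rx":0,"ry":0,"rz":0,"grip":-1},
    {"x":0.046,"y":0.098,"z":0,"rx":0,"ry":0,"rz":0,"grip":-1},
    {"x":0.049,"y":0.122,"z":0,"rx":0,"ry":0,"rz":0,"grip":-1},
    {"x":0.05,"y":0.147,"z":0,"rx":0,"ry":0,"rz":0,"grip":-1},
    {"x":0.049,"y":0.171,"z":0,"rx":0,"ry":0,"rz":0,"grip":-1},
    {"x":0.045,"y":0.195,"z":0,"rx":0,"ry":0,"rz":0,"grip":-1},
    {"x":0.041,"y":0.211,"z":0,"rx":0,"ry":0,"rz":0,"grip":-1},
  ],
)

```text
t: 7.1
position: [0.575, -0.0028, 0.0749]
eef_rot: [-1.699, -2.64, 0.003]
force: [-4.6, 0.8, 5.6]
width: 0.245
```

>>> play_rows(
  moves=[
    {"x":-0.004,"y":0.012,"z":0,"rx":0,"ry":0,"rz":0,"grip":-1},
    {"x":-0.007,"y":0.019,"z":0,"rx":0,"ry":0,"rz":0,"grip":-1},
    {"x":-0.007,"y":0.019,"z":0,"rx":0,"ry":0,"rz":0,"grip":-1},
  ],
)

```text
t: 7.4
position: [0.5876, -0.0021, 0.075]
eef_rot: [-1.698, -2.642, 0.0]
force: [-2.2, 0.6, 0.4]
width: 0.245
```

```bash
python3 n.py; python3 -c "
from h import *
c=shot('top','top5.png');cv2.imwrite('pics/top5c.png',cv2.resize(c['image'][150:285,235:405,::-1],None,fx=4.4,fy=4.4,interpolation=cv2.INTER_CUBIC))"
```

```text
t 7.4 p [ 0.5876 -0.0021  0.075 ] yang 24.54 F [-2.2  0.6  0.4] w 0.245 tilt [-0.001  0.    -1.   ]
92.52986599295478 0.13752219720245762
```

View pics/top5c.png

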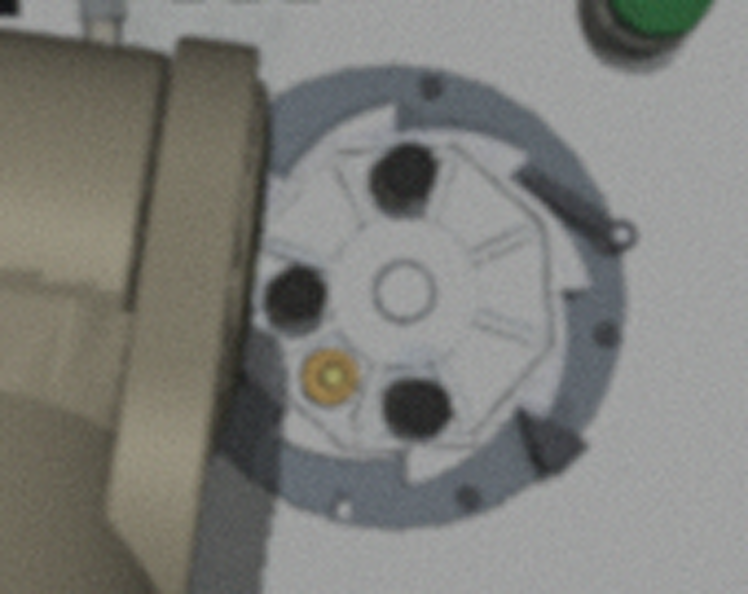

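>>> play_rows(
  moves=[
    {"x":0.004,"y":-0.011,"z":0,"rx":0,"ry":0,"rz":0,"grip":-1},
    {"x":0.009,"y":-0.027,"z":0,"rx":0,"ry":0,"rz":0,"grip":-1},
    {"x":0.013,"y":-0.047,"z":0,"rx":0,"ry":0,"rz":0,"grip":-1},
    {"x":0.016,"y":-0.067,"z":0,"rx":0,"ry":0,"rz":0,"grip":-1},
    {"x":0.016,"y":-0.087,"z":0,"rx":0,"ry":0,"rz":0,"grip":-1},
    {"x":0.015,"y":-0.107,"z":0,"rx":0,"ry":0,"rz":0,"grip":-1},
    {"x":0.012,"y":-0.128,"z":0,"rx":0,"ry":0,"rz":0,"grip":-1},
    {"x":0.008,"y":-0.147,"z":0,"rx":0,"ry":0,"rz":0,"grip":-1},
    {"x":0.002,"y":-0.167,"z":0,"rx":0,"ry":0,"rz":0,"grip":-1},
    {"x":-0.006,"y":-0.185,"z":0,"rx":0,"ry":0,"rz":0,"grip":-1},
  ],
)

```text
t: 8.45
position: [0.4869, -0.0512, 0.0754]
eef_rot: [-1.696, -2.643, -0.001]
force: [2.8, 3.3, -5.0]
width: 0.248
```

>>> play_rows(
  moves=[
    {"x":-0.007,"y":-0.014,"z":0,"rx":0,"ry":0,"rz":0,"grip":-1},
    {"x":-0.014,"y":-0.025,"z":0,"rx":0,"ry":0,"rz":0,"grip":-1},
    {"x":-0.021,"y":-0.035,"z":0,"rx":0,"ry":0,"rz":0,"grip":-1},
    {"x":-0.025,"y":-0.041,"z":0,"rx":0,"ry":0,"rz":0,"grip":-1},
    {"x":-0.029,"y":-0.046,"z":0,"rx":0,"ry":0,"rz":0,"grip":-1},
    {"x":-0.029,"y":-0.046,"z":0,"rx":0,"ry":0,"rz":0,"grip":-1},
  ],
)

```text
t: 9.05
position: [0.4703, -0.0794, 0.0754]
eef_rot: [1.699, 2.642, -0.001]
force: [1.3, 1.8, -3.6]
width: 0.247
```

```bash
python3 n.py; python3 -c "
from h import *
c=shot('top','top6.png');cv2.imwrite('pics/top6c.png',cv2.resize(c['image'][150:285,235:405,::-1],None,fx=4.4,fy=4.4,interpolation=cv2.INTER_CUBIC))";python3 arc.py 153.5 149 144 138 132 126 120 114 108 102 98; echo;python3 arc.py 98 95 93 92.5
```

```text
t 9.05 p [ 0.4703 -0.0794  0.0754] yang 24.51 F [ 1.3  1.8 -3.6] w 0.247 tilt [-0.    -0.001 -1.   ]
154.03918988170346 0.13730149836652364
149.0 0.011 0.015
144.0 0.022 0.032
138.0 0.032 0.054
132.0 0.041 0.076
126.0 0.047 0.1
120.0 0.051 0.124
114.0 0.052 0.148
108.0 0.05 0.173
102.0 0.046 0.197
98.0 0.042 0.212

95.0 -0.004 0.012
93.0 -0.007 0.019
92.5 -0.007 0.021
```

View pics/top6c.png

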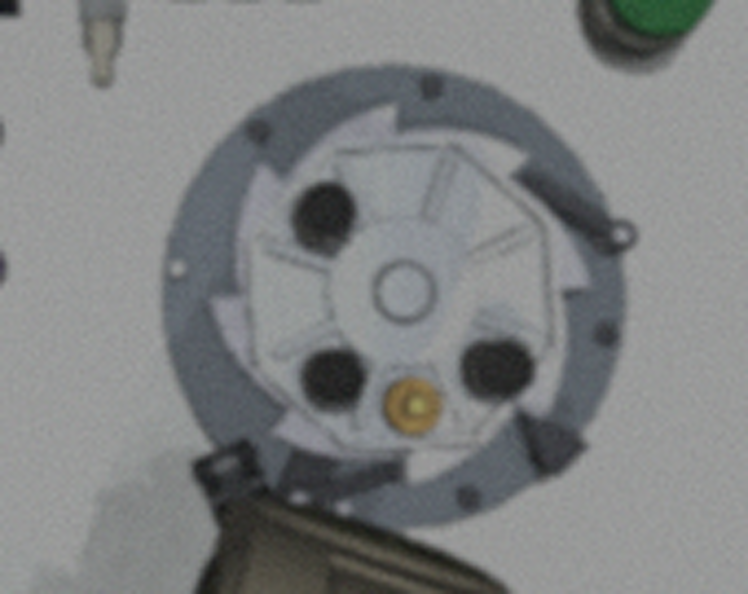

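>>> play_rows(
  moves=[
    {"x":0.011,"y":0.015,"z":0,"rx":0,"ry":0,"rz":0,"grip":-1},
    {"x":0.022,"y":0.032,"z":0,"rx":0,"ry":0,"rz":0,"grip":-1},
    {"x":0.032,"y":0.054,"z":0,"rx":0,"ry":0,"rz":0,"grip":-1},
    {"x":0.041,"y":0.076,"z":0,"rx":0,"ry":0,"rz":0,"grip":-1},
    {"x":0.047,"y":0.1,"z":0,"rx":0,"ry":0,"rz":0,"grip":-1},
    {"x":0.051,"y":0.124,"z":0,"rx":0,"ry":0,"rz":0,"grip":-1},
    {"x":0.052,"y":0.148,"z":0,"rx":0,"ry":0,"rz":0,"grip":-1},
    {"x":0.05,"y":0.173,"z":0,"rx":0,"ry":0,"rz":0,"grip":-1},
    {"x":0.046,"y":0.197,"z":0,"rx":0,"ry":0,"rz":0,"grip":-1},
    {"x":0.042,"y":0.212,"z":0,"rx":0,"ry":0,"rz":0,"grip":-1},
  ],
)

```text
t: 10.1
position: [0.5759, -0.001, 0.0754]
eef_rot: [-1.696, -2.642, -0.001]
force: [-5.1, 3.3, 1.0]
width: 0.247
```

>>> play_rows(
  moves=[
    {"x":-0.004,"y":0.012,"z":0,"rx":0,"ry":0,"rz":0,"grip":-1},
    {"x":-0.007,"y":0.019,"z":0,"rx":0,"ry":0,"rz":0,"grip":-1},
    {"x":-0.007,"y":0.019,"z":0,"rx":0,"ry":0,"rz":0,"grip":-1},
  ],
)

```text
t: 10.4
position: [0.5876, -0.0006, 0.0754]
eef_rot: [-1.696, -2.642, -0.002]
force: [-2.7, 5.4, 0.5]
width: 0.247
```

```bash
python3 n.py; python3 -c "
from h import *
c=shot('top','top7.png');cv2.imwrite('pics/top7c.png',cv2.resize(c['image'][150:285,235:405,::-1],None,fx=4.4,fy=4.4,interpolation=cv2.INTER_CUBIC))"
```

```text
t 10.4 p [ 0.5876 -0.0006  0.0754] yang 24.61 F [-2.7  5.4  0.5] w 0.247 tilt [-0.001  0.002 -1.   ]
92.50042903803491 0.13906271332849715
```

View pics/top7c.png

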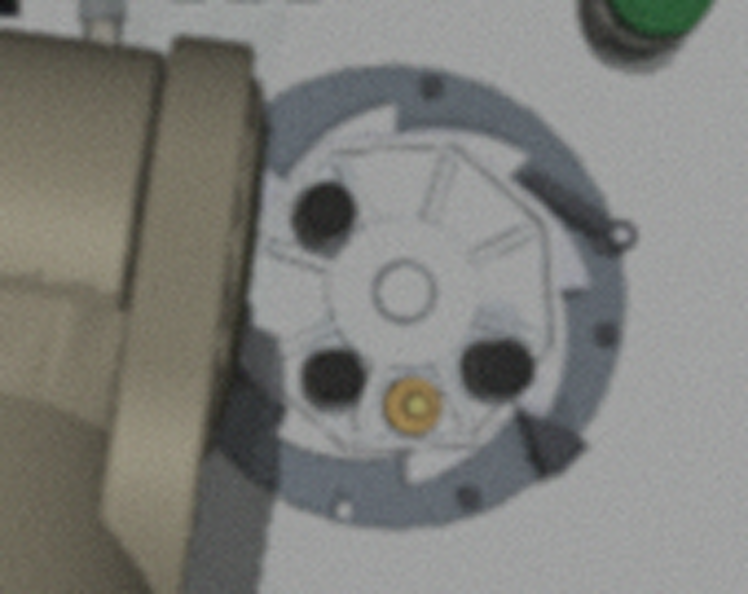

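>>> play_rows(
  moves=[
    {"x":0.004,"y":-0.011,"z":0,"rx":0,"ry":0,"rz":0,"grip":-1},
    {"x":0.009,"y":-0.027,"z":0,"rx":0,"ry":0,"rz":0,"grip":-1},
    {"x":0.013,"y":-0.047,"z":0,"rx":0,"ry":0,"rz":0,"grip":-1},
    {"x":0.016,"y":-0.067,"z":0,"rx":0,"ry":0,"rz":0,"grip":-1},
    {"x":0.016,"y":-0.087,"z":0,"rx":0,"ry":0,"rz":0,"grip":-1},
    {"x":0.015,"y":-0.107,"z":0,"rx":0,"ry":0,"rz":0,"grip":-1},
    {"x":0.012,"y":-0.128,"z":0,"rx":0,"ry":0,"rz":0,"grip":-1},
    {"x":0.008,"y":-0.147,"z":0,"rx":0,"ry":0,"rz":0,"grip":-1},
    {"x":0.002,"y":-0.167,"z":0,"rx":0,"ry":0,"rz":0,"grip":-1},
    {"x":-0.006,"y":-0.185,"z":0,"rx":0,"ry":0,"rz":0,"grip":-1},
  ],
)

```text
t: 11.45
position: [0.4887, -0.0515, 0.0757]
eef_rot: [1.696, 2.643, 0.002]
force: [0.6, 5.1, -2.8]
width: 0.245
```

>>> play_rows(
  moves=[
    {"x":-0.005,"y":-0.01,"z":0,"rx":0,"ry":0,"rz":0,"grip":-1},
    {"x":-0.01,"y":-0.02,"z":0,"rx":0,"ry":0,"rz":0,"grip":-1},
    {"x":-0.014,"y":-0.025,"z":0,"rx":0,"ry":0,"rz":0,"grip":-1},
    {"x":-0.017,"y":-0.03,"z":0,"rx":0,"ry":0,"rz":0,"grip":-1},
    {"x":-0.017,"y":-0.03,"z":0,"rx":0,"ry":0,"rz":0,"grip":-1},
  ],
)

```text
t: 11.95
position: [0.476, -0.0687, 0.0757]
eef_rot: [1.699, 2.642, -0.001]
force: [-0.1, 2.5, 1.4]
width: 0.249
```

```bash
python3 n.py 150 151 152; python3 -c "
from h import *
c=shot('top','top8.png');cv2.imwrite('pics/top8c.png',cv2.resize(c['image'][150:285,235:405,::-1],None,fx=4.4,fy=4.4,interpolation=cv2.INTER_CUBIC))"
```

```text
t 11.95 p [ 0.476  -0.0687  0.0757] yang 24.52 F [-0.1  2.5  1.4] w 0.249 tilt [ 0.    -0.001 -1.   ]
148.98107930382827 0.13730918674642534
150.0 [ 0.473 -0.07 ] [-0.    -0.005  0.   ]
151.0 [ 0.472 -0.072] [-0.002 -0.008  0.   ]
152.0 [ 0.471 -0.074] [-0.005 -0.011  0.   ]
```

View pics/top8c.png

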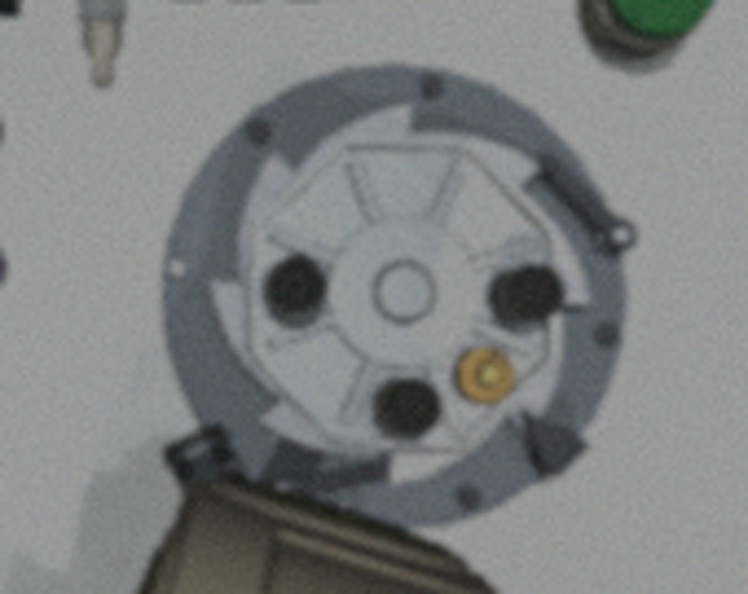

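>>> play_rows(
  moves=[
    {"x":-0.001,"y":-0.003,"z":0,"rx":0,"ry":0,"rz":0,"grip":-1},
    {"x":-0.003,"y":-0.007,"z":0,"rx":0,"ry":0,"rz":0,"grip":-1},
    {"x":-0.003,"y":-0.007,"z":0,"rx":0,"ry":0,"rz":0,"grip":-1},
  ],
)

```text
t: 12.3
position: [0.4738, -0.0721, 0.0757]
eef_rot: [1.697, 2.642, 0.0]
force: [3.6, 1.4, -0.8]
width: 0.247
```

```bash
python3 n.py 150 151 152; cat > w.py <<'E'
from h import *
import sys
n=sys.argv[1]
c=shot('top','%s.png'%n);cv2.imwrite('pics/%sc.png'%n,cv2.resize(c['image'][150:285,235:405,::-1],None,fx=4.4,fy=4.4,interpolation=cv2.INTER_CUBIC))
A=np.array([.5937,-.1395])
def pol(f):
    im=np.load('pics/%s.npz'%f)['image'][...,1].astype(np.float32)
    P=lambda: None
    c=np.load('pics/%s.npz'%f);M=c['camera_from_world'];K=c['camera_matrix']
    th=np.radians(np.arange(0,360,.25));rr=np.linspace(.074,.09,16)
    X=A[0]+rr[:,None]*np.cos(th);Y=A[1]+rr[:,None]*np.sin(th)
    q=np.stack([X,Y,np.full_like(X,.025),np.ones_like(X)],-1)@M.T
    u=K[0,0]*q[...,0]/-q[...,2]+K[0,2];v=-K[1,1]*q[...,1]/-q[...,2]+K[1,2]
    return cv2.remap(im,u.astype(np.float32),v.astype(np.float32),1)
a=pol('top0')
for f in ['top4','top6','top8',n]:
    b=pol(f);best=[]
    sel=[i for i in range(1440) if 235<i*.25<290 or i*.25<30 or 330<i*.25 ]
    for s in range(-40,41):
        best.append((np.mean((np.roll(a,s,1)-b)[:,sel]**2),s*.25))
    print(f,sorted(best)[:3])
for f in ['top0',n]:
    c=np.load('pics/%s.npz'%f);h=cv2.cvtColor(c['image'],cv2.COLOR_RGB2HSV)
    m=(h[...,0]>12)&(h[...,0]<30)&(h[...,1]>90);m[:150]=0;m[285:]=0;m[:,:235]=0;m[:,405:]=0
    vv,uu=np.nonzero(m);W=world(c,uu.mean(),vv.mean(),.06)[:2];e=W-A;print(f,m.sum(),W.round(4),np.hypot(*e).round(4),np.degrees(np.arctan2(e[1],e[0])).round(2)%360)
E
python3 w.py top9
```

```text
t 12.3 p [ 0.4738 -0.0721  0.0757] yang 24.56 F [ 3.6  1.4 -0.8] w 0.247 tilt [ 0.002 -0.001 -1.   ]
150.66039152606484 0.137572778464857
150.0 [ 0.473 -0.07 ] [ 0.003  0.001 -0.   ]
151.0 [ 0.472 -0.072] [ 0.001 -0.003 -0.   ]
152.0 [ 0.471 -0.074] [-0.001 -0.006 -0.   ]
top4 [(np.float32(27.692793), 3.5), (np.float32(28.011953), 3.25), (np.float32(29.095419), 3.75)]
top6 [(np.float32(28.162117), 3.5), (np.float32(28.452963), 3.75), (np.float32(29.49664), 3.25)]
top8 [(np.float32(77.66995), -0.75), (np.float32(77.72022), -1.0), (np.float32(79.327385), -0.5)]
top9 [(np.float32(71.76039), 0.5), (np.float32(72.13424), 0.75), (np.float32(73.22435), 0.25)]
top0 98 [ 0.5932 -0.0888] 0.0507 90.51
top9 103 [ 0.5573 -0.1725] 0.0491 222.23
```

View pics/top9c.png

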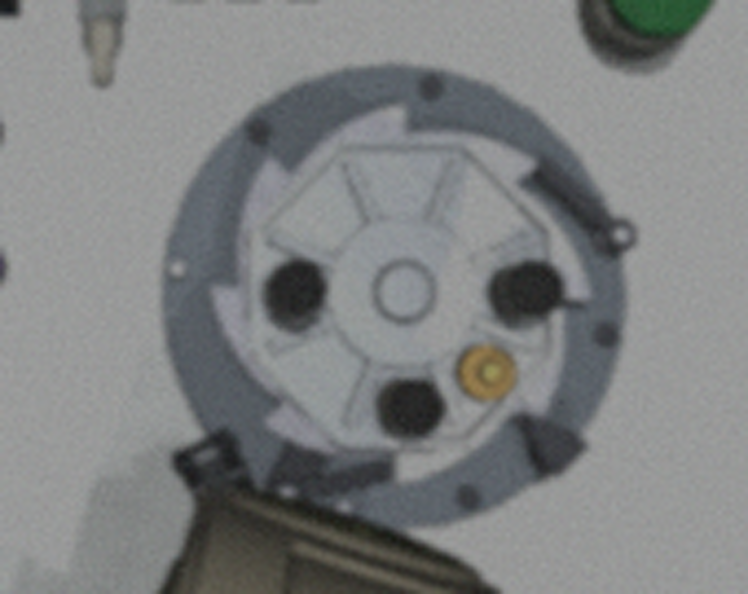

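>>> play_rows(
  moves=[
    {"x":-0.001,"y":-0.002,"z":0,"rx":0,"ry":0,"rz":0,"grip":-1},
    {"x":-0.002,"y":-0.004,"z":0,"rx":0,"ry":0,"rz":0,"grip":-1},
    {"x":-0.002,"y":-0.004,"z":0,"rx":0,"ry":0,"rz":0,"grip":-1},
  ],
)

```text
t: 12.65
position: [0.4723, -0.0743, 0.0757]
eef_rot: [1.697, 2.641, 0.0]
force: [4.6, 1.9, -3.1]
width: 0.243
```

```bash
python3 n.py;python3 w.py top10
```

```text
t 12.65 p [ 0.4723 -0.0743  0.0757] yang 24.54 F [ 4.6  1.9 -3.1] w 0.243 tilt [ 0.002 -0.001 -1.   ]
151.7508328304325 0.13778241604949812
top4 [(np.float32(27.692793), 3.5), (np.float32(28.011953), 3.25), (np.float32(29.095419), 3.75)]
top6 [(np.float32(28.162117), 3.5), (np.float32(28.452963), 3.75), (np.float32(29.49664), 3.25)]
top8 [(np.float32(77.66995), -0.75), (np.float32(77.72022), -1.0), (np.float32(79.327385), -0.5)]
top10 [(np.float32(70.77193), 1.5), (np.float32(70.93418), 1.75), (np.float32(72.33514), 1.25)]
top0 98 [ 0.5932 -0.0888] 0.0507 90.51
top10 109 [ 0.5584 -0.1739] 0.0493 224.25
```

View pics/top10c.png

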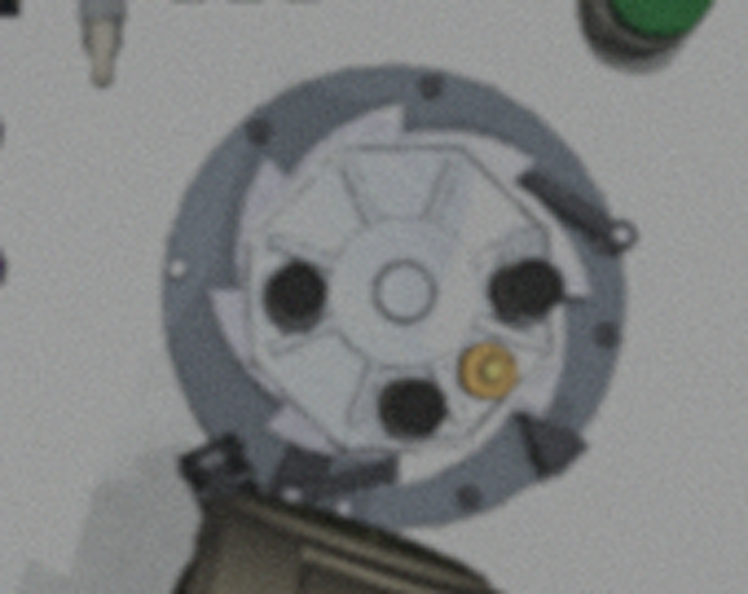

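>>> play_rows(
  moves=[
    {"x":0,"y":0,"z":0,"rx":0,"ry":0,"rz":0,"grip":1},
    {"x":0,"y":0,"z":0,"rx":0,"ry":0,"rz":0,"grip":1},
    {"x":0,"y":0,"z":0,"rx":0,"ry":0,"rz":0,"grip":1},
    {"x":0,"y":0,"z":0,"rx":0,"ry":0,"rz":0,"grip":1},
    {"x":0,"y":0,"z":0,"rx":0,"ry":0,"rz":0,"grip":1},
    {"x":0,"y":0,"z":0,"rx":0,"ry":0,"rz":0,"grip":1},
    {"x":0,"y":0,"z":0,"rx":0,"ry":0,"rz":0,"grip":1},
    {"x":0,"y":0,"z":0,"rx":0,"ry":0,"rz":0,"grip":1},
  ],
)

```text
t: 13.5
position: [0.4713, -0.0737, 0.0755]
eef_rot: [1.698, 2.643, 0.0]
force: [-0.1, -0.5, 0.7]
width: 0.998
```

>>> play_rows(
  moves=[
    {"x":0,"y":0,"z":-0.03,"rx":0,"ry":0,"rz":0,"grip":1},
    {"x":0,"y":0,"z":-0.08,"rx":0,"ry":0,"rz":0,"grip":1},
    {"x":0,"y":0,"z":-0.13,"rx":0,"ry":0,"rz":0,"grip":1},
    {"x":0,"y":0,"z":-0.19,"rx":0,"ry":0,"rz":0,"grip":1},
    {"x":0.05,"y":0,"z":-0.23,"rx":0,"ry":0,"rz":0,"grip":1},
    {"x":0.12,"y":0,"z":-0.23,"rx":0,"ry":0,"rz":0,"grip":1},
    {"x":0.2,"y":0,"z":-0.23,"rx":0,"ry":0,"rz":0,"grip":1},
    {"x":0.2,"y":0,"z":-0.23,"rx":0,"ry":0,"rz":0,"grip":1},
  ],
)

```text
t: 14.3
position: [0.4185, 0.0392, 0.2137]
eef_rot: [-1.69, -2.646, -0.001]
force: [0.3, -0.1, 0.0]
width: 0.998
```

```bash
python3 n.py;python3 w.py top11
```

```text
t 14.3 p [0.4185 0.0392 0.2137] yang 24.87 F [ 0.3 -0.1  0. ] w 0.998 tilt [-0.001  0.002 -1.   ]
134.43336681534552 0.2502693378042561
top4 [(np.float32(27.692793), 3.5), (np.float32(28.011953), 3.25), (np.float32(29.095419), 3.75)]
top6 [(np.float32(28.162117), 3.5), (np.float32(28.452963), 3.75), (np.float32(29.49664), 3.25)]
top8 [(np.float32(77.66995), -0.75), (np.float32(77.72022), -1.0), (np.float32(79.327385), -0.5)]
top11 [(np.float32(84.05416), 1.75), (np.float32(84.06302), 1.5), (np.float32(85.75509), 2.0)]
top0 98 [ 0.5932 -0.0888] 0.0507 90.51
top11 108 [ 0.5584 -0.1741] 0.0494 224.43
```

View pics/top11c.png

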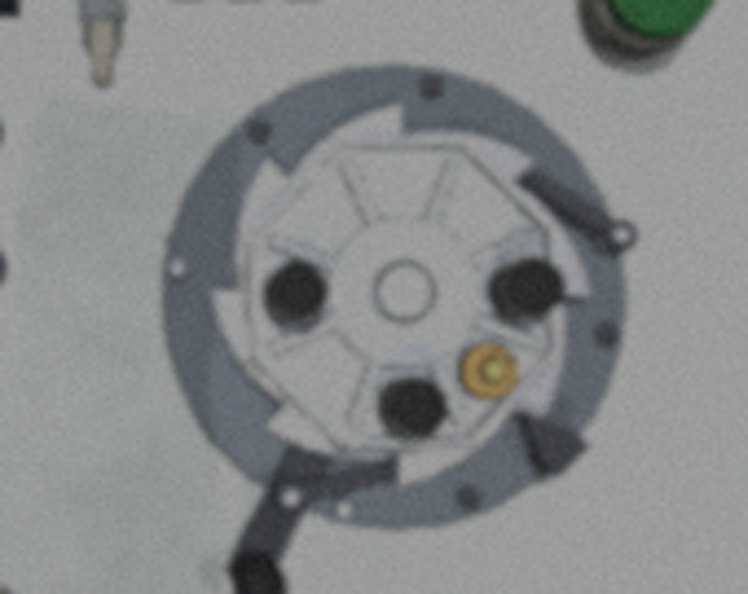

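The picture shows the weight in the compartment at the pointer, crop (488,371). The holding pawl has dropped behind its tooth, the lever stands free and the arm is clear. I'm handing the job in.

```bash
python3 -c "
from plant import env
print(env.sign_off())"
```

```text
the job is handed in; nothing more can be done
None
```

The brass weight now stands in the compartment at the pointer. It took three lever strokes; I then let go of the handle, moved the arm clear and handed the job in at about 14 s.

- **Strokes:** The first two ran from the back stop to about 1.07 rad, just short of the forward stop at 1.10. I ended the third at about 1.03 rad, as soon as the holding pawl dropped behind its tooth, so the weight would not overshoot.
- **Last checks:** After release the weight measured 224.4° about the axis and 49 mm out. The middle of the pointer is at roughly 223°, so it is within 1–2° (about 1–2 mm). The wheel did not move when I let go, all three vials stand in place, and the force reading was about zero.
- **Disagreement:** My reading of the pointer's inner tip alone gave about 220°, while its outer edges gave about 223°. I trusted the edges and the 45° notch spacing: the starting angle plus three notches gives 225.5°.
- **Forces:** The highest force I saw was about 40 N at the wrist, when I first felt for the back stop.

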